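Re-sort the microscope objectives into their colour-matched stands

TASK

The four microscope objectives have been put back into the wrong storage stands (one may be right already): move them so that each stands upright inside the stand of its own colour, and use the empty grey stand as the resting place on the way; the grey stand is empty again at the end. Set them down gently without dropping, tipping or laying one on the bare bench, and leave the little amber bottle where it is.

Things in the scene. Friction and masses are not known exactly. Their poses are not given: they have to be found in the camera images.
- lens_red: microscope objective standing upright, loose, about 150 g: a round black barrel 34 mm in diameter and straight from its foot to 48 mm (bright metal foot ring below, red band from 40 mm), then a red cone and a metal nose 18 mm wide; 62 mm tall. Grip it by the straight barrel. Origin: centre of its underside, z up along its axis.
- lens_yellow: microscope objective standing upright, loose, about 150 g: a round black barrel 34 mm in diameter and straight from its foot to 48 mm (bright metal foot ring below, yellow band from 40 mm), then a yellow cone and a metal nose 18 mm wide; 62 mm tall. Grip it by the straight barrel. Origin: centre of its underside, z up along its axis.
- lens_green: microscope objective standing upright, loose, about 150 g: a round black barrel 34 mm in diameter and straight from its foot to 48 mm (bright metal foot ring below, green band from 40 mm), then a green cone and a metal nose 18 mm wide; 62 mm tall. Grip it by the straight barrel. Origin: centre of its underside, z up along its axis.
- lens_blue: microscope objective standing upright, loose, about 150 g: a round black barrel 34 mm in diameter and straight from its foot to 48 mm (bright metal foot ring below, blue band from 40 mm), then a blue cone and a metal nose 18 mm wide; 62 mm tall. Grip it by the straight barrel. Origin: centre of its underside, z up along its axis.
- stand_red: storage stand, red plastic, fixed to the bench: a round shallow cup 68 mm in outer diameter, rim 13 mm high and 4 mm thick, flat inner floor 60 mm wide, 8 mm above the bench. An objective stands in it at the start, perhaps not the one of its colour. Origin: centre of its underside, on the bench.
- stand_yellow: storage stand, yellow plastic, fixed to the bench: a round shallow cup 68 mm in outer diameter, rim 13 mm high and 4 mm thick, flat inner floor 60 mm wide, 8 mm above the bench. An objective stands in it at the start, perhaps not the one of its colour. Origin: centre of its underside, on the bench.
- stand_green: storage stand, green plastic, fixed to the bench: a round shallow cup 68 mm in outer diameter, rim 13 mm high and 4 mm thick, flat inner floor 60 mm wide, 8 mm above the bench. An objective stands in it at the start, perhaps not the one of its colour. Origin: centre of its underside, on the bench.
- stand_blue: storage stand, blue plastic, fixed to the bench: a round shallow cup 68 mm in outer diameter, rim 13 mm high and 4 mm thick, flat inner floor 60 mm wide, 8 mm above the bench. An objective stands in it at the start, perhaps not the one of its colour. Origin: centre of its underside, on the bench.
- stand_grey: spare storage stand, grey plastic, fixed to the bench: a round shallow cup 68 mm in outer diameter, rim 13 mm high and 4 mm thick, flat inner floor 60 mm wide, 8 mm above the bench. Empty at the start. Origin: centre of its underside, on the bench.
- oil: bystander: small loose amber bottle with a white cap, 34 mm in diameter, 75 mm tall, upright among the stands. Origin: centre of its underside.

How it is judged:
By the outcome, as a careful person would: the job done as asked, in the order asked, and still so for the second after the job is handed in, with the robot touching nothing.
It also fails if it takes over 125 s, if anything falls off the work surface, if the arm or the gripper's body presses on something with over 40 N, if the wrist force passes 120 N, or if a joint passes its speed limit or range.

ROBOT

A 7-joint arm with a two-finger parallel gripper is mounted at the origin on the work surface. World frame = base frame: x ahead of the robot, y to its left, z up, the work surface at z = 0. Lengths are in m, angles in rad, forces in N, time in s.
With the tool pointing down it reaches from about 0.425 to 0.875 m from the base axis. Payload 4.7 kg.
Tool frame: the origin (TCP) lies at the very end of the fingers, on their centre line; the grasp point (between the pads) lies 19 mm behind it; z points along the fingers, y is the line along which they close (so a half turn about z gives the same grasp; the last joint's range is limited). The gripper opens to 87 mm and grips with 3 to 60 N. Pads are 19 mm wide; open, the fingers measure 117 mm over their backs; the gripper's body (75 mm by 190 mm) begins 51 mm behind the grasp point.
Start: joints at [-1.098, 0.321, -0.07, 1.45, 0.023, 1.371, -0.057], TCP at [0.288, 0.583, 0.223] pointing down, gripper open.
Joint ranges: [-2.86, 2.86], [-0.3, 2.09], [-1.38, 1.24], [0.06, 2.45], [-1.56, 4.7], [0.09, 2.05], [-2.69, 2.69]. Speed limits (rad/s): [2.57, 2.57, 3.14, 3.14, 3.14, 3.14, 3.14].

INTERFACE

Orientations are given as a rotation vector (axis times angle).
In Python, from bench import ctrl, vision gives the robot as it stands.
- The arm moves only by the tool jog_arm, never from a script. Its argument "increments" is a list of rows, each an object of numbers: "tx", "ty", "tz": the shift along the tool's x, y, z in mm; "wx", "wy", "wz": the turn, a rotation vector about the tool's x, y, z in rad; "gripper": the opening, from 0 (shut) to 1 (fully open). In form: [{"tx": .., "ty": .., "tz": .., "wx": .., "wy": .., "wz": .., "gripper": ..}, ...]. A call has exactly 5 rows; each row is the pose to reach, as a shift and turn from the pose commanded when the call began, along the tool's axes at that moment; what a row does not reach only later rows make up. A row lasts 1/12 s, in which the tool goes at most 41.7 mm and 7.16 degrees, less where a joint would pass 70% of its speed; a pose out of reach is approached as far as the arm can. A call with a gripper value outside its range is refused whole. The fingers move at their own pace and stop on an object; "grip_force" is the grip in N (left out, the last holds). Time passes only in rows, so rows that repeat a pose let the fingers close, or fill a call up. It gives the time, the measured TCP pose, the force, the opening and the grip force at its end, in the units of the state.
- ctrl.get_state(): the state, without advancing time (a new reading comes with each control period).
- vision.get_image(name): name is "scene" or "top"; returns a dict with "color" (480x640x3 uint8, blue, green, red), "fx", "fy", "cx", "cy" (pixels), "k1" (the pictures are not rectified: a ray, as slopes to the right and down, at radius r is drawn at 1 + k1 r^2 times it, then the intrinsics apply), "extrinsics" (4x4, takes a point from world to camera coordinates). Camera axes: x right, y down, z forward; pixel columns grow to the right and rows downward; lengths in m; the calibration is good to about 2 mm. A picture is of the moment at which its call begins. There is no depth.
- ctrl.close_job(): hands the job in; it is judged then, once.
Trained networks look in the newest picture that a camera, given by its name, has taken for a name from the list of things; names that differ only in an ending like _2 or _b are one class to them, and where a whole thing is asked for, a point or a joint stands for the part that bears it (a point fixed in the world has none). Each returns a list of dicts, best first, with "conf" (0 to 1); they miss things now and then, are a little off and sometimes report something else, mostly with a low value. They report only what shows in the picture. A call takes as long as a camera call.
- vision.spot_in(camera, thing): "bbox" ([left, top, right, bottom] in pixels, round what is visible of it).
The state is a dict: "time": time; "joint_positions": joint angles; "qd": joint speeds; "joint_torque": joint torques, N m; "position": TCP position; "tool_rot": TCP orientation; "ft_force": force on the tool from outside, world axes, zero at the start; "torque": the same for the moment, N m; "grip_width": opening from 0.0 (shut) to 1.0 (fully open); "grip_force": force on a finger pad.
Only numpy, scipy, OpenCV 4.12 (cv2) and the standard library are available. Lean on these libraries where they do the work, as an engineer would, in place of code of your own. Each camera call takes 0.05 s, during which the arm holds its last target. There are 200 camera calls.

## Working session

There is one attempt and no reset: what is moved stays moved. The work goes in short steps, Python scripts to look and compute and a tool call to move; the robot and the scene stay as the last step left them, time stands still between calls to the robot, and variables do not carry over. Pictures are saved under pics/ and viewed, at most 14 in all, crops included, and the job is handed in when it is done.

Besides the shell and the picture viewer there is one more tool, called after "Request:" as name(argument=value, ...), one argument or row to a line, values as JSON. jog_arm: Moves the arm, as the interface text tells. Its arguments: {"type":"object","properties":{"increments":{"type":"array"},"grip_force":{"type":"number"}},"required":["increments"]}

```bash
ls; mkdir -p pics
cat > h.py <<'E'
import numpy as np, cv2
from bench import ctrl, vision
def px2w(im,u,v,z):
    s=np.array([(u-im["cx"])/im["fx"],(v-im["cy"])/im["fy"]]);p=s.copy()
    for _ in range(30): p=s/(1+im["k1"]*(p@p))
    E=np.array(im["extrinsics"]);R,t=E[:3,:3],E[:3,3]
    c=-R.T@t;d=R.T@np.array([p[0],p[1],1]);return c+d*(z-c[2])/d[2]
def w2px(im,P):
    E=np.array(im["extrinsics"]);q=E[:3,:3]@np.array(P)+E[:3,3];p=q[:2]/q[2];p=p*(1+im["k1"]*(p@p))
    return p[0]*im["fx"]+im["cx"],p[1]*im["fy"]+im["cy"]
E
python3 - <<'E'
from h import *
s=ctrl.get_state();print({k:np.round(v,3).tolist() for k,v in s.items()})
for n in("top","scene"):
    im=vision.get_image(n);cv2.imwrite(f"pics/{n}0.png",im["color"])
    print(n,{k:np.round(im[k],3).tolist() for k in("fx","fy","cx","cy","k1","extrinsics")})
    for t in ["lens_red","lens_yellow","lens_green","lens_blue","stand_red","stand_yellow","stand_green","stand_blue","stand_grey","oil"]:
        z=0.013 if "stand" in t else .062 if "lens" in t else .075
        for d in vision.spot_in(n,t)[:2]:
            b=d["bbox"];print(t,round(d["conf"],2),np.round(b).tolist(),np.round(px2w(im,(b[0]+b[2])/2,(b[1]+b[3])/2,z),3))
E
```

```text
pics
{'time': 0.0, 'joint_positions': [-1.098, 0.322, -0.07, 1.452, 0.023, 1.371, -0.057], 'qd': [0.0, 0.001, 0.0, 0.001, -0.0, -0.002, -0.0], 'joint_torque': [0.0, -49.129, -0.404, -31.253, -0.064, 0.043, 0.0], 'position': [0.288, 0.582, 0.221], 'tool_rot': [-0.714, -3.059, 0.003], 'ft_force': [0.699, -0.894, -0.726], 'torque': [0.028, 0.046, -0.04], 'grip_force': 0.0, 'grip_width': 0.998}
top {'fx': 494.268, 'fy': 494.268, 'cx': 317.266, 'cy': 242.511, 'k1': -0.002, 'extrinsics': [[-0.014, -1.0, -0.014, 0.024], [-0.997, 0.015, -0.078, 0.555], [0.078, 0.013, -0.997, 0.673], [0.0, 0.0, 0.0, 1.0]]}
lens_red 0.69 [148.0, 316.0, 182.0, 343.0] [0.441 0.217 0.062]
lens_yellow 0.9 [460.0, 296.0, 494.0, 323.0] [ 0.461 -0.192  0.062]
lens_yellow 0.46 [300.0, 171.0, 344.0, 217.0] [0.617 0.008 0.062]
lens_green 0.57 [442.0, 173.0, 478.0, 204.0] [ 0.622 -0.176  0.062]
lens_blue 0.86 [175.0, 169.0, 204.0, 198.0] [0.634 0.186 0.062]
stand_red 0.96 [172.0, 164.0, 217.0, 210.0] [0.639 0.191 0.013]
stand_yellow 0.59 [445.0, 284.0, 490.0, 336.0] [ 0.458 -0.193  0.013]
stand_green 0.87 [148.0, 306.0, 
[... 519 characters left out ...]
187.0, 281.0, 214.0, 321.0] [ 0.483 -0.22   0.062]
lens_green 0.57 [288.0, 320.0, 311.0, 361.0] [ 0.635 -0.203  0.062]
lens_blue 0.78 [400.0, 182.0, 429.0, 218.0] [0.644 0.163 0.062]
lens_blue 0.66 [277.0, 334.0, 327.0, 374.0] [ 0.649 -0.218  0.062]
stand_red 0.92 [393.0, 206.0, 428.0, 233.0] [0.641 0.166 0.013]
stand_yellow 0.59 [183.0, 292.0, 225.0, 334.0] [ 0.467 -0.207  0.013]
stand_green 0.87 [314.0, 168.0, 349.0, 187.0] [0.446 0.208 0.013]
stand_blue 0.7 [278.0, 332.0, 328.0, 377.0] [ 0.632 -0.191  0.013]
stand_grey 0.56 [348.0, 253.0, 384.0, 287.0] [0.631 0.003 0.013]
oil 0.88 [265.0, 206.0, 287.0, 240.0] [ 0.481 -0.038  0.075]
oil 0.32 [323.0, 148.0, 344.0, 179.0] [0.47  0.17  0.075]
```

Run:
```python
from h import *
im=cv2.imread("pics/top0.png");cv2.imwrite("pics/top0c.png",cv2.resize(im[140:380,120:520],(800,480),interpolation=cv2.INTER_CUBIC))
```

```text
(no output)
```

View pics/top0c.png

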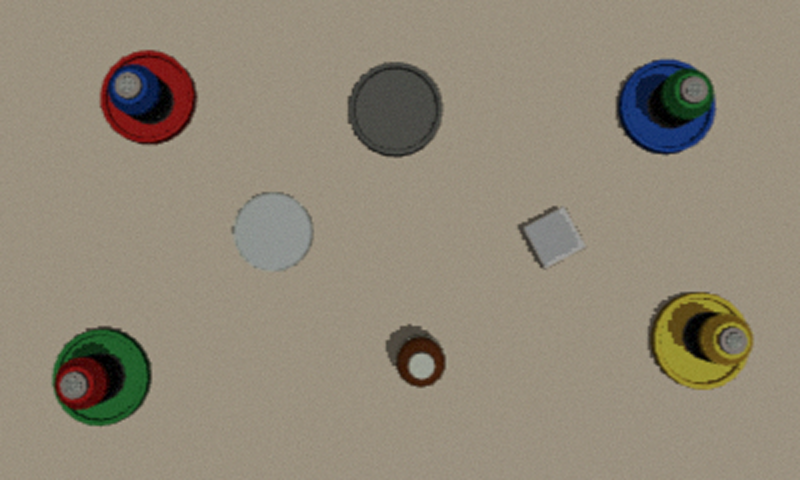

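View pics/scene0.png

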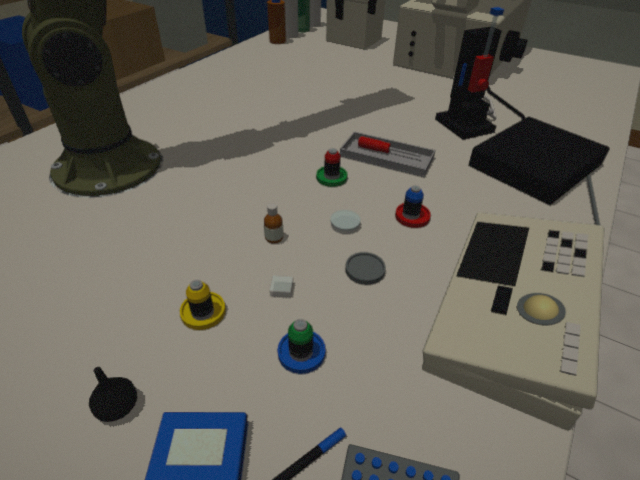

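The top view shows blue lens in the red stand, green in blue, red in green and yellow already right. The grey stand is empty. So the order is blue→grey, red→red, green→green, blue→blue.

Run:
```python
from h import *
from scipy.spatial.transform import Rotation as R
t=vision.get_image("top");s=vision.get_image("scene");c=s["color"].copy()
f=lambda x,y:(x/2+119.75,y/2+139.75)
P={"Lblue":(127,85,.070),"Lred":(74,384,.070),"Lgreen":(694,89,.070),"Sred":(149,97,.013),"Sgrey":(395.5,109.5,.013),"Sblue":(667,106.5,.013),"Sgreen":(102.5,376,.013),"oil":(421.5,366,.075)}
for k,(x,y,z) in P.items():
    w=px2w(t,*f(x,y),z);q=w2px(s,w);print(k,np.round(w,4),np.round(q,1))
    cv2.circle(c,tuple(int(round(v)) for v in q),1,(255,0,255),-1)
cv2.imwrite("pics/s1.png",cv2.resize(c[130:400,160:460],(800,720))[:600*1])
M=R.from_rotvec(ctrl.get_state()["tool_rot"]).as_matrix();print(np.round(M,3))
T=np.array([[-1,0,0],[0,1,0],[0,0,-1.]]);print(R.from_matrix(M.T@T).as_rotvec())
print(M.T@(np.array([.634,.186,.2])-[.288,.583,.223])*1000)
```

```text
Lblue [0.6343 0.1919 0.07  ] [416.8 186.8]
Lred [0.4385 0.225  0.07  ] [333.9 149.4]
Lgreen [ 0.6255 -0.1825  0.07  ] [301.6 322.7]
Sred [0.6371 0.1923 0.013 ] [413.5 211.6]
Sgrey [0.6251 0.0147 0.013 ] [366.  264.1]
Sblue [ 0.6241 -0.1795  0.013 ] [302.4 346.3]
Sgreen [0.4384 0.2241 0.013 ] [332.6 173.1]
oil [ 4.477e-01 -4.000e-04  7.500e-02] [272.8 204.8]
[[-0.897  0.443  0.   ]
 [ 0.443  0.897  0.   ]
 [-0.     0.    -1.   ]]
[ 1.27077450e-04  7.06366484e-05 -4.58736685e-01]
[-486.02491556 -202.74414846   22.99112252]
```

View pics/s1.png

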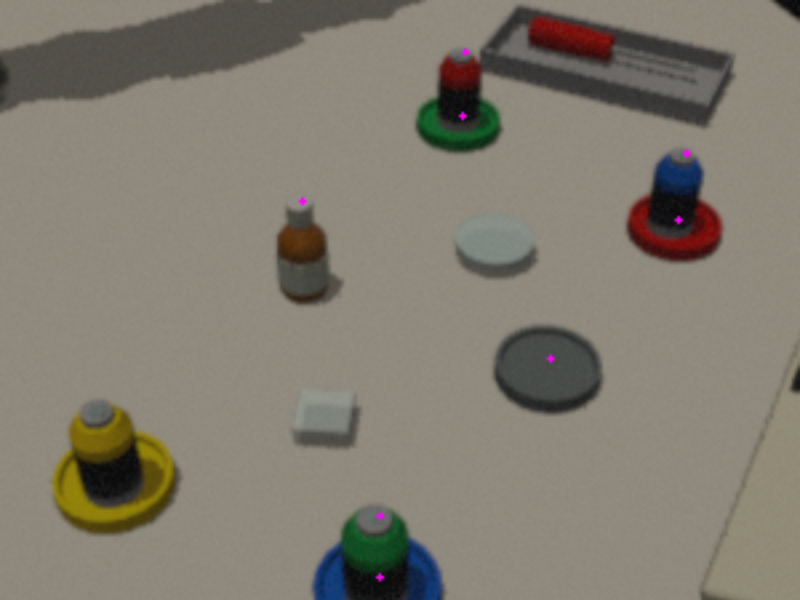

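Request:
jog_arm(
  increments=[
    {"tx":-36,"ty":-15,"tz":10,"wz":-0.1},
    {"tx":-72,"ty":-30,"tz":20,"wz":-0.2},
    {"tx":-108,"ty":-45,"tz":30,"wz":-0.3},
    {"tx":-144,"ty":-60,"tz":40,"wz":-0.4},
    {"tx":-180,"ty":-75,"tz":50,"wz":-0.459,"gripper":1},
  ],
)

```text
validation failed for argument at $.in...
```

Request:
jog_arm(
  increments=[
    {"tx":-36,"ty":-15,"tz":10,"wx":0,"wy":0,"wz":-0.1,"gripper":1},
    {"tx":-72,"ty":-30,"tz":20,"wx":0,"wy":0,"wz":-0.2,"gripper":1},
    {"tx":-108,"ty":-45,"tz":30,"wx":0,"wy":0,"wz":-0.3,"gripper":1},
    {"tx":-144,"ty":-60,"tz":40,"wx":0,"wy":0,"wz":-0.4,"gripper":1},
    {"tx":-180,"ty":-75,"tz":50,"wx":0,"wy":0,"wz":-0.459,"gripper":1},
  ],
)

```text
time: 1.62
position: [0.4171, 0.4344, 0.1724]
tool_rot: [-0.008, 3.141, 0.001]
ft_force: [0.5, 0.4, -0.3]
grip_width: 0.997
grip_force: 0.0
```

Request:
jog_arm(
  increments=[
    {"tx":-22,"ty":-25,"tz":0,"wx":0,"wy":0,"wz":0,"gripper":1},
    {"tx":-44,"ty":-50,"tz":0,"wx":0,"wy":0,"wz":0,"gripper":1},
    {"tx":-66,"ty":-75,"tz":0,"wx":0,"wy":0,"wz":0,"gripper":1},
    {"tx":-88,"ty":-100,"tz":0,"wx":0,"wy":0,"wz":0,"gripper":1},
    {"tx":-110,"ty":-125,"tz":0,"wx":0,"wy":0,"wz":0,"gripper":1},
  ],
)

```text
time: 2.03
position: [0.527, 0.3095, 0.1728]
tool_rot: [-0.0, 3.141, 0.001]
ft_force: [0.1, 1.1, -0.8]
grip_width: 1.001
grip_force: 0.0
```

Request:
jog_arm(
  increments=[
    {"tx":-28,"ty":-30,"tz":0,"wx":0,"wy":0,"wz":0,"gripper":1},
    {"tx":-56,"ty":-60,"tz":0,"wx":0,"wy":0,"wz":0,"gripper":1},
    {"tx":-84,"ty":-90,"tz":0,"wx":0,"wy":0,"wz":0,"gripper":1},
    {"tx":-109,"ty":-121,"tz":0,"wx":0,"wy":0,"wz":0,"gripper":1},
    {"tx":-109,"ty":-121,"tz":0,"wx":0,"wy":0,"wz":0,"gripper":1},
  ],
)

```text
time: 2.45
position: [0.6406, 0.1782, 0.1725]
tool_rot: [0.02, 3.138, -0.011]
ft_force: [-0.1, -3.1, 0.5]
grip_width: 1.001
grip_force: 0.0
```

Run:
```python
from h import *
t=vision.get_image("top");s=vision.get_image("scene")
a=cv2.resize(t["color"][130:270,130:330],(800,560));cv2.imwrite("pics/t2.png",a)
for i in range(3):
  vision.get_image("top");x=ctrl.get_state();print(x["position"],x["tool_rot"],x["qd"],x["joint_positions"])
```

```text
[0.63513187 0.18963061 0.17230647] [-1.79795529e-03 -3.14096695e+00 -8.16164213e-04] [-0.02935383 -0.01125739 -0.03535571  0.00999757 -0.00492856  0.00013509
  0.00095509] [-0.44654467  0.37252043  0.15133745  1.48869962 -0.05793278  1.28514755
  1.28057206]
[0.63448732 0.191187   0.17239588] [ 2.14636785e-03 -3.14084819e+00 -1.68717682e-03] [-0.01964321 -0.00822057 -0.01534751  0.00525382  0.00320726 -0.0007022
  0.00103118] [-0.44784934  0.37204571  0.15009327  1.48906991 -0.05798558  1.28512942
  1.28065503]
[0.63419304 0.19191861 0.17252005] [ 4.30918220e-03 -3.14097305e+00 -1.83788510e-03] [-0.01025742 -0.00625947 -0.00286948  0.00306897  0.00417426  0.00128452
  0.0032075 ] [-0.44861168  0.37169556  0.14954316  1.48924845 -0.05778401  1.2851159
  1.28071002]
```

View pics/t2.png

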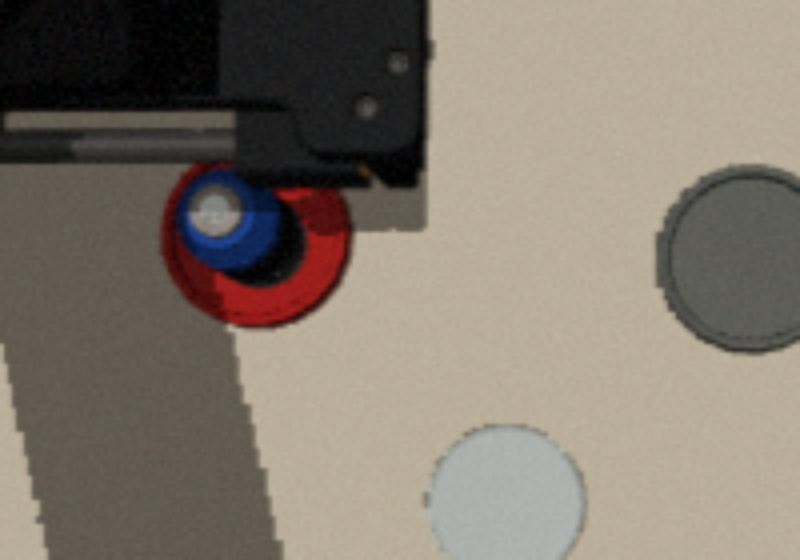

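Request:
jog_arm(
  increments=[
    {"tx":0,"ty":0,"tz":15,"wx":0,"wy":0,"wz":0,"gripper":1},
    {"tx":0,"ty":0,"tz":40,"wx":0,"wy":0,"wz":0,"gripper":1},
    {"tx":0,"ty":0,"tz":65,"wx":0,"wy":0,"wz":0,"gripper":1},
    {"tx":0,"ty":0,"tz":80,"wx":0,"wy":0,"wz":0,"gripper":1},
    {"tx":0,"ty":0,"tz":85,"wx":0,"wy":0,"wz":0,"gripper":1},
  ],
)

```text
time: 3.12
position: [0.6321, 0.1916, 0.0844]
tool_rot: [0.006, -3.136, 0.001]
ft_force: [-0.3, 0.5, 0.1]
grip_width: 1.002
grip_force: 0.0
```

Run:
```python
from h import *
s=vision.get_image("scene")
a=cv2.resize(s["color"][130:250,340:500],(800,600));cv2.imwrite("pics/s3.png",a)
x=ctrl.get_state();print(x["position"],x["tool_rot"])
```

```text
[0.6325617  0.19142746 0.08491092] [ 4.96923449e-03 -3.13719058e+00  1.11431690e-03]
```

View pics/s3.png

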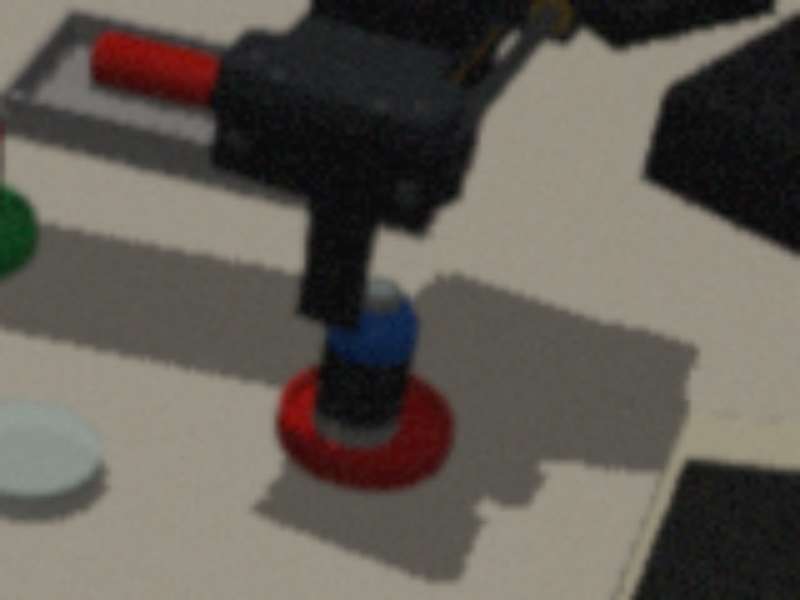

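Run:
```python
from h import *
s=vision.get_image("scene")
for dy in(-.0585,-.051,-.0435):print([np.round((np.array(w2px(s,(.6325+dx,.1914+dy,.085)))-[340,130])*5) for dx in (-.01,.01)])
print((np.array(w2px(s,(.634,.19,.070)))-[340,130])*5,(np.array(w2px(s,(.637,.191,.013)))-[340,130])*5)
```

```text
[array([295., 320.]), array([348., 338.])]
[array([303., 309.]), array([356., 327.])]
[array([312., 299.]), array([365., 316.])]
[381.36683413 286.01104068] [366.30824646 409.64643192]
```

Request:
jog_arm(
  increments=[
    {"tx":0,"ty":-2,"tz":15,"wx":0,"wy":0,"wz":0,"gripper":1},
    {"tx":0,"ty":-2,"tz":33,"wx":0,"wy":0,"wz":0,"gripper":1},
    {"tx":0,"ty":-2,"tz":50,"wx":0,"wy":0,"wz":0,"gripper":1},
    {"tx":0,"ty":-2,"tz":62,"wx":0,"wy":0,"wz":0,"gripper":1},
    {"tx":0,"ty":-2,"tz":66,"wx":0,"wy":0,"wz":0,"gripper":1},
  ],
)

```text
time: 3.63
position: [0.6345, 0.1884, 0.0208]
tool_rot: [0.002, -3.141, 0.0]
ft_force: [-1.2, 0.0, -0.7]
grip_width: 0.997
grip_force: 0.0
```

Run:
```python
from h import *
s=vision.get_image("scene");t=vision.get_image("top")
a=cv2.resize(s["color"][150:250,360:460],(400,400));b=cv2.resize(t["color"][130:230,150:250],(400,400));cv2.imwrite("pics/s4.png",np.hstack([a,b]))
x=ctrl.get_state();print(x["position"],x["tool_rot"],x["ft_force"])
```

```text
[0.63505069 0.18830521 0.0217452 ] [ 1.28498182e-03 -3.14143007e+00 -1.38111469e-04] [0.52787851 0.10607534 0.58681331]
```

View pics/s4.png

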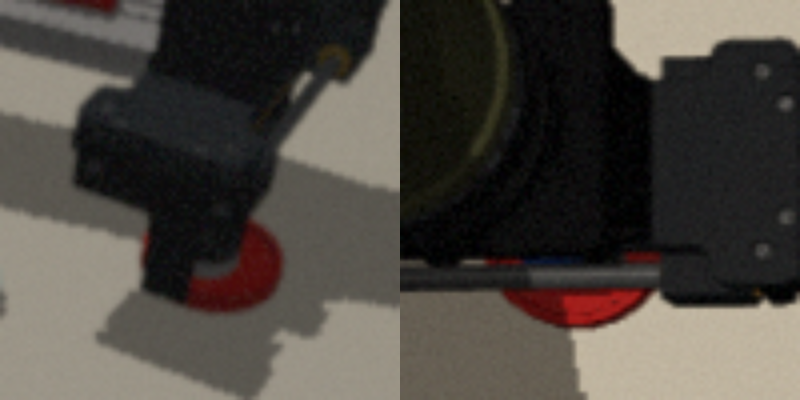

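Request:
jog_arm(
  increments=[
    {"tx":0,"ty":0,"tz":0,"wx":0,"wy":0,"wz":0,"gripper":0.8},
    {"tx":0,"ty":0,"tz":0,"wx":0,"wy":0,"wz":0,"gripper":0.7},
    {"tx":0,"ty":0,"tz":0,"wx":0,"wy":0,"wz":0,"gripper":0.6},
    {"tx":0,"ty":0,"tz":0,"wx":0,"wy":0,"wz":0,"gripper":0.52},
    {"tx":0,"ty":0,"tz":0,"wx":0,"wy":0,"wz":0,"gripper":0.46},
  ],
  grip_force=15,
)

```text
time: 4.15
position: [0.6355, 0.1879, 0.0222]
tool_rot: [-0.0, 3.141, 0.001]
ft_force: [-0.1, 0.4, -0.1]
grip_width: 0.711
grip_force: 0.0
```

Request:
jog_arm(
  increments=[
    {"tx":0,"ty":0,"tz":0,"wx":0,"wy":0,"wz":0,"gripper":0.44},
    {"tx":0,"ty":0,"tz":0,"wx":0,"wy":0,"wz":0,"gripper":0.41},
    {"tx":0,"ty":0,"tz":0,"wx":0,"wy":0,"wz":0,"gripper":0.36},
    {"tx":0,"ty":0,"tz":0,"wx":0,"wy":0,"wz":0,"gripper":0.3},
    {"tx":0,"ty":0,"tz":0,"wx":0,"wy":0,"wz":0,"gripper":0.3},
  ],
  grip_force=15,
)

```text
time: 4.57
position: [0.6351, 0.1883, 0.0216]
tool_rot: [-0.001, 3.142, 0.001]
ft_force: [-0.2, 1.0, 0.6]
grip_width: 0.385
grip_force: 15.0
```

Request:
jog_arm(
  increments=[
    {"tx":0,"ty":0,"tz":-5,"wx":0,"wy":0,"wz":0,"gripper":0.3},
    {"tx":0,"ty":0,"tz":-22,"wx":0,"wy":0,"wz":0,"gripper":0.3},
    {"tx":0,"ty":0,"tz":-50,"wx":0,"wy":0,"wz":0,"gripper":0.3},
    {"tx":0,"ty":0,"tz":-72,"wx":0,"wy":0,"wz":0,"gripper":0.3},
    {"tx":0,"ty":0,"tz":-80,"wx":0,"wy":0,"wz":0,"gripper":0.3},
  ],
)

```text
time: 4.98
position: [0.6371, 0.1882, 0.1055]
tool_rot: [0.0, 3.136, 0.002]
ft_force: [0.8, 0.4, -0.7]
grip_width: 0.384
grip_force: 15.0
```

Request:
jog_arm(
  increments=[
    {"tx":1,"ty":-10,"tz":0,"wx":0,"wy":0,"wz":0,"gripper":0.3},
    {"tx":3,"ty":-30,"tz":0,"wx":0,"wy":0,"wz":0,"gripper":0.3},
    {"tx":5,"ty":-55,"tz":0,"wx":0,"wy":0,"wz":0,"gripper":0.3},
    {"tx":6,"ty":-80,"tz":0,"wx":0,"wy":0,"wz":0,"gripper":0.3},
    {"tx":7,"ty":-105,"tz":0,"wx":0,"wy":0,"wz":0,"gripper":0.3},
  ],
)

```text
time: 5.4
position: [0.6264, 0.0806, 0.0993]
tool_rot: [0.0, -3.138, 0.002]
ft_force: [0.9, -0.7, -1.6]
grip_width: 0.387
grip_force: 15.0
```

Request:
jog_arm(
  increments=[
    {"tx":1,"ty":-25,"tz":0,"wx":0,"wy":0,"wz":0,"gripper":0.3},
    {"tx":2,"ty":-48,"tz":0,"wx":0,"wy":0,"wz":0,"gripper":0.3},
    {"tx":3,"ty":-64,"tz":0,"wx":0,"wy":0,"wz":0,"gripper":0.3},
    {"tx":3,"ty":-69,"tz":0,"wx":0,"wy":0,"wz":0,"gripper":0.3},
    {"tx":3,"ty":-69,"tz":0,"wx":0,"wy":0,"wz":0,"gripper":0.3},
  ],
)

```text
time: 5.82
position: [0.6239, 0.011, 0.1]
tool_rot: [-0.006, -3.139, 0.002]
ft_force: [0.4, -0.7, -1.5]
grip_width: 0.383
grip_force: 15.0
```

Run:
```python
from h import *
for i in range(4): vision.get_image("top")
s=vision.get_image("scene");t=vision.get_image("top")
a=cv2.resize(s["color"][190:310,300:420],(400,400));b=cv2.resize(t["color"][130:250,260:380],(400,400));cv2.imwrite("pics/s5.png",np.hstack([a,b]))
x=ctrl.get_state();print(x["position"],x["tool_rot"],x["ft_force"],x["grip_width"])
```

```text
[0.62510441 0.01576048 0.10131564] [ 4.29345029e-03 -3.14132513e+00 -1.04603369e-03] [-0.55563717  0.4211814  -1.16506194] 0.3867062902737241
```

View pics/s5.png

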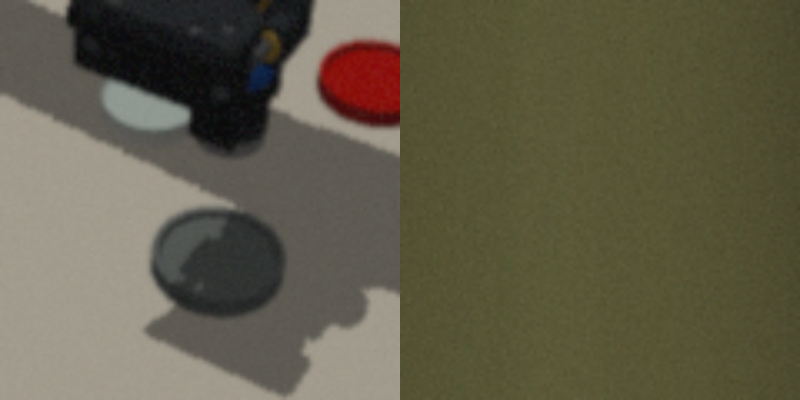

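Run:
```python
from h import *
s=vision.get_image("scene")
g=lambda P:(np.array(w2px(s,P))-[300,190])*3.333
print(g((.6252,.0155,.0895)),g((.6252,.0155,.008)),g((.6252,.0147,.013)))
x=ctrl.get_state();print(x["position"])
g0=cv2.cvtColor(s["color"],cv2.COLOR_BGR2HSV)
for z in(.013,):
  print(px2w(s,300+218/3.333,190+258/3.333,z), px2w(s,300+233/3.333,190+140/3.333,.0895))
```

```text
[234.58815111 130.27120822] [220.18439231 253.24711261] [220.28719494 247.15173979]
[0.62517357 0.01538025 0.10143752]
[0.62774669 0.00718603 0.013     ] [0.62774187 0.00877037 0.0895    ]
```

Request:
jog_arm(
  increments=[
    {"tx":0,"ty":0,"tz":10,"wx":0,"wy":0,"wz":0,"gripper":0.3},
    {"tx":0,"ty":0,"tz":30,"wx":0,"wy":0,"wz":0,"gripper":0.3},
    {"tx":0,"ty":0,"tz":50,"wx":0,"wy":0,"wz":0,"gripper":0.3},
    {"tx":0,"ty":0,"tz":64,"wx":0,"wy":0,"wz":0,"gripper":0.3},
    {"tx":0,"ty":0,"tz":70,"wx":0,"wy":0,"wz":0,"gripper":0.3},
  ],
)

```text
time: 6.58
position: [0.6231, 0.0142, 0.0283]
tool_rot: [0.001, -3.137, 0.001]
ft_force: [-1.3, -0.7, -1.7]
grip_width: 0.387
grip_force: 15.0
```

Request:
jog_arm(
  increments=[
    {"tx":0,"ty":0,"tz":2,"wx":0,"wy":0,"wz":0,"gripper":0.3},
    {"tx":0,"ty":0,"tz":5,"wx":0,"wy":0,"wz":0,"gripper":0.3},
    {"tx":0,"ty":0,"tz":7,"wx":0,"wy":0,"wz":0,"gripper":0.3},
    {"tx":0,"ty":0,"tz":9,"wx":0,"wy":0,"wz":0,"gripper":0.3},
    {"tx":0,"ty":0,"tz":9.5,"wx":0,"wy":0,"wz":0,"gripper":0.3},
  ],
)

```text
time: 7.0
position: [0.6256, 0.0139, 0.0225]
tool_rot: [-0.0, 3.141, 0.0]
ft_force: [0.7, 0.5, -2.4]
grip_width: 0.384
grip_force: 15.0
```

Request:
jog_arm(
  increments=[
    {"tx":0,"ty":0,"tz":0,"wx":0,"wy":0,"wz":0,"gripper":0.3},
    {"tx":0,"ty":0,"tz":0,"wx":0,"wy":0,"wz":0,"gripper":0.3},
    {"tx":0,"ty":0,"tz":0.3,"wx":0,"wy":0,"wz":0,"gripper":0.3},
    {"tx":0,"ty":0,"tz":0.5,"wx":0,"wy":0,"wz":0,"gripper":0.3},
    {"tx":0,"ty":0,"tz":0.5,"wx":0,"wy":0,"wz":0,"gripper":0.3},
  ],
)

```text
time: 7.42
position: [0.6252, 0.0139, 0.0217]
tool_rot: [-0.0, 3.141, 0.0]
ft_force: [0.1, -0.9, -1.9]
grip_width: 0.385
grip_force: 15.0
```

Request:
jog_arm(
  increments=[
    {"tx":0,"ty":0,"tz":0.3,"wx":0,"wy":0,"wz":0,"gripper":0.3},
    {"tx":0,"ty":0,"tz":0.6,"wx":0,"wy":0,"wz":0,"gripper":0.3},
    {"tx":0,"ty":0,"tz":0.8,"wx":0,"wy":0,"wz":0,"gripper":0.3},
    {"tx":0,"ty":0,"tz":0.8,"wx":0,"wy":0,"wz":0,"gripper":0.3},
    {"tx":0,"ty":0,"tz":0.8,"wx":0,"wy":0,"wz":0,"gripper":0.3},
  ],
)

```text
time: 7.83
position: [0.6253, 0.0139, 0.0215]
tool_rot: [-0.0, 3.141, 0.0]
ft_force: [-2.4, 0.1, 6.2]
grip_width: 0.386
grip_force: 15.0
```

Request:
jog_arm(
  increments=[
    {"tx":0,"ty":0,"tz":-0.3,"wx":0,"wy":0,"wz":0,"gripper":0.39},
    {"tx":0,"ty":0,"tz":-0.3,"wx":0,"wy":0,"wz":0,"gripper":0.41},
    {"tx":0,"ty":0,"tz":-0.3,"wx":0,"wy":0,"wz":0,"gripper":0.5},
    {"tx":0,"ty":0,"tz":-0.3,"wx":0,"wy":0,"wz":0,"gripper":0.7},
    {"tx":0,"ty":0,"tz":-0.3,"wx":0,"wy":0,"wz":0,"gripper":0.9},
  ],
)

```text
time: 8.25
position: [0.6252, 0.0139, 0.0208]
tool_rot: [-0.0, 3.142, -0.0]
ft_force: [1.3, -0.2, 0.2]
grip_width: 0.554
grip_force: 0.0
```

Request:
jog_arm(
  increments=[
    {"tx":0,"ty":0,"tz":0,"wx":0,"wy":0,"wz":0,"gripper":1},
    {"tx":0,"ty":0,"tz":0,"wx":0,"wy":0,"wz":0,"gripper":1},
    {"tx":0,"ty":0,"tz":0,"wx":0,"wy":0,"wz":0,"gripper":1},
    {"tx":0,"ty":0,"tz":0,"wx":0,"wy":0,"wz":0,"gripper":1},
    {"tx":0,"ty":0,"tz":-2,"wx":0,"wy":0,"wz":0,"gripper":1},
  ],
)

```text
time: 8.67
position: [0.6248, 0.0139, 0.0227]
tool_rot: [0.0, -3.141, -0.0]
ft_force: [0.3, -0.0, -0.8]
grip_width: 0.93
grip_force: 0.0
```

Request:
jog_arm(
  increments=[
    {"tx":0,"ty":0,"tz":-10,"wx":0,"wy":0,"wz":0,"gripper":1},
    {"tx":0,"ty":0,"tz":-40,"wx":0,"wy":0,"wz":0,"gripper":1},
    {"tx":0,"ty":0,"tz":-80,"wx":0,"wy":0,"wz":0,"gripper":1},
    {"tx":0,"ty":0,"tz":-115,"wx":0,"wy":0,"wz":0,"gripper":1},
    {"tx":0,"ty":0,"tz":-130,"wx":0,"wy":0,"wz":0,"gripper":1},
  ],
)

```text
time: 9.08
position: [0.628, 0.0138, 0.1599]
tool_rot: [0.0, 3.133, 0.001]
ft_force: [1.3, 0.2, 1.3]
grip_width: 0.995
grip_force: 0.0
```

Request:
jog_arm(
  increments=[
    {"tx":10,"ty":11,"tz":0,"wx":0,"wy":0,"wz":0,"gripper":1},
    {"tx":30,"ty":34,"tz":0,"wx":0,"wy":0,"wz":0,"gripper":1},
    {"tx":55,"ty":62,"tz":0,"wx":0,"wy":0,"wz":0,"gripper":1},
    {"tx":80,"ty":90,"tz":0,"wx":0,"wy":0,"wz":0,"gripper":1},
    {"tx":105,"ty":118,"tz":0,"wx":0,"wy":0,"wz":0,"gripper":1},
  ],
)

```text
time: 9.5
position: [0.5179, 0.1331, 0.1527]
tool_rot: [-0.0, -3.141, 0.0]
ft_force: [0.8, 0.3, 0.6]
grip_width: 0.998
grip_force: 0.0
```

Request:
jog_arm(
  increments=[
    {"tx":25,"ty":28,"tz":0,"wx":0,"wy":0,"wz":0,"gripper":1},
    {"tx":50,"ty":56,"tz":0,"wx":0,"wy":0,"wz":0,"gripper":1},
    {"tx":70,"ty":78,"tz":0,"wx":0,"wy":0,"wz":0,"gripper":1},
    {"tx":79,"ty":87,"tz":0,"wx":0,"wy":0,"wz":0,"gripper":1},
    {"tx":81,"ty":90,"tz":0,"wx":0,"wy":0,"wz":0,"gripper":1},
  ],
)

```text
time: 9.92
position: [0.4359, 0.2246, 0.1528]
tool_rot: [0.009, -3.14, -0.001]
ft_force: [0.8, -0.0, 0.3]
grip_width: 1.0
grip_force: 0.0
```

Run:
```python
from h import *
for i in range(4): vision.get_image("top")
s=vision.get_image("scene");t=vision.get_image("top")
a=cv2.resize(s["color"][120:300,280:460],(400,400));b=cv2.resize(t["color"][130:350,120:340],(400,400));cv2.imwrite("pics/s6.png",np.hstack([a,b]))
x=ctrl.get_state();print(x["position"],x["tool_rot"],x["joint_positions"])
```

```text
[0.44004497 0.22041503 0.15295507] [ 3.95546522e-03  3.14147626e+00 -6.49542641e-04] [-5.47675063e-01  3.54763487e-02  2.96448722e-02  1.92596386e+00
 -6.87583563e-04  1.18027450e+00  1.05049111e+00]
```

View pics/s6.png

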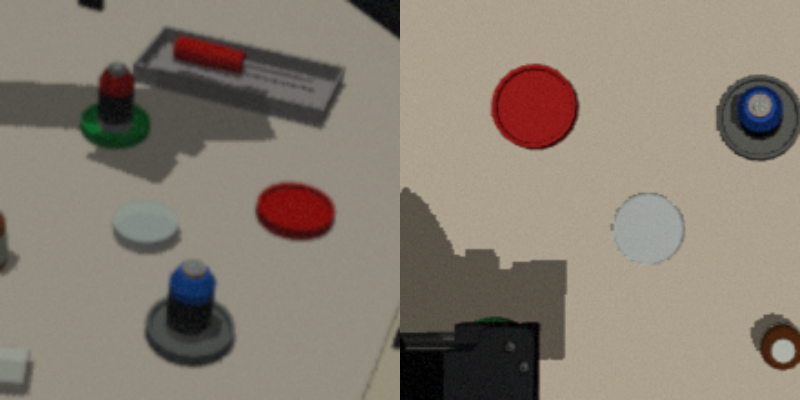

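Run:
```python
from h import *
t=vision.get_image("top");print(px2w(t,318,187.8,.07))
for i in range(2):
  for n in("lens_blue",):
    b=vision.spot_in("top",n)[0]["bbox"];print(b)
```

```text
[0.62394505 0.0132753  0.07      ]
[307.3, 177.7, 329.5, 206.4]
[307.3, 177.7, 329.5, 206.4]
```

Request:
jog_arm(
  increments=[
    {"tx":0,"ty":0,"tz":12,"wx":0,"wy":0,"wz":0,"gripper":1},
    {"tx":0,"ty":0,"tz":32,"wx":0,"wy":0,"wz":0,"gripper":1},
    {"tx":0,"ty":0,"tz":55,"wx":0,"wy":0,"wz":0,"gripper":1},
    {"tx":0,"ty":0,"tz":70,"wx":0,"wy":0,"wz":0,"gripper":1},
    {"tx":0,"ty":0,"tz":80,"wx":0,"wy":0,"wz":0,"gripper":1},
  ],
)

```text
time: 10.78
position: [0.4384, 0.2208, 0.0712]
tool_rot: [-0.001, -3.139, 0.002]
ft_force: [-1.0, -0.1, 1.1]
grip_width: 0.999
grip_force: 0.0
```

Request:
jog_arm(
  increments=[
    {"tx":0,"ty":2,"tz":12,"wx":0,"wy":0,"wz":0,"gripper":1},
    {"tx":0,"ty":2,"tz":28,"wx":0,"wy":0,"wz":0,"gripper":1},
    {"tx":0,"ty":2,"tz":42,"wx":0,"wy":0,"wz":0,"gripper":1},
    {"tx":0,"ty":2,"tz":50,"wx":0,"wy":0,"wz":0,"gripper":0.9},
    {"tx":0,"ty":2,"tz":52,"wx":0,"wy":0,"wz":0,"gripper":0.8},
  ],
)

```text
time: 11.2
position: [0.4385, 0.2232, 0.0198]
tool_rot: [-0.0, -3.14, 0.002]
ft_force: [0.3, 0.4, -0.1]
grip_width: 0.918
grip_force: 0.0
```

Request:
jog_arm(
  increments=[
    {"tx":0,"ty":0,"tz":0,"wx":0,"wy":0,"wz":0,"gripper":0.7},
    {"tx":0,"ty":0,"tz":0,"wx":0,"wy":0,"wz":0,"gripper":0.6},
    {"tx":0,"ty":0,"tz":0,"wx":0,"wy":0,"wz":0,"gripper":0.5},
    {"tx":0,"ty":0,"tz":0,"wx":0,"wy":0,"wz":0,"gripper":0.46},
    {"tx":0,"ty":0,"tz":0,"wx":0,"wy":0,"wz":0,"gripper":0.44},
  ],
)

```text
time: 11.62
position: [0.4396, 0.2241, 0.0218]
tool_rot: [-0.0, 3.14, 0.001]
ft_force: [0.4, 0.4, 0.3]
grip_width: 0.552
grip_force: 0.0
```

Request:
jog_arm(
  increments=[
    {"tx":0,"ty":0,"tz":0,"wx":0,"wy":0,"wz":0,"gripper":0.42},
    {"tx":0,"ty":0,"tz":0,"wx":0,"wy":0,"wz":0,"gripper":0.38},
    {"tx":0,"ty":0,"tz":0,"wx":0,"wy":0,"wz":0,"gripper":0.3},
    {"tx":0,"ty":0,"tz":0,"wx":0,"wy":0,"wz":0,"gripper":0.3},
    {"tx":0,"ty":0,"tz":0,"wx":0,"wy":0,"wz":0,"gripper":0.3},
  ],
)

```text
time: 12.03
position: [0.4393, 0.2242, 0.0213]
tool_rot: [-0.001, 3.141, 0.001]
ft_force: [0.5, 1.5, 1.5]
grip_width: 0.387
grip_force: 15.0
```

Request:
jog_arm(
  increments=[
    {"tx":0,"ty":0,"tz":-5,"wx":0,"wy":0,"wz":0,"gripper":0.3},
    {"tx":0,"ty":0,"tz":-22,"wx":0,"wy":0,"wz":0,"gripper":0.3},
    {"tx":0,"ty":0,"tz":-50,"wx":0,"wy":0,"wz":0,"gripper":0.3},
    {"tx":0,"ty":0,"tz":-72,"wx":0,"wy":0,"wz":0,"gripper":0.3},
    {"tx":0,"ty":0,"tz":-80,"wx":0,"wy":0,"wz":0,"gripper":0.3},
  ],
)

```text
time: 12.45
position: [0.4407, 0.2244, 0.1041]
tool_rot: [-0.0, 3.138, 0.003]
ft_force: [0.4, 1.1, -1.5]
grip_width: 0.387
grip_force: 15.0
```

Request:
jog_arm(
  increments=[
    {"tx":-8,"ty":-1,"tz":0,"wx":0,"wy":0,"wz":0,"gripper":0.3},
    {"tx":-26,"ty":-4,"tz":0,"wx":0,"wy":0,"wz":0,"gripper":0.3},
    {"tx":-52,"ty":-8,"tz":0,"wx":0,"wy":0,"wz":0,"gripper":0.3},
    {"tx":-80,"ty":-12,"tz":0,"wx":0,"wy":0,"wz":0,"gripper":0.3},
    {"tx":-108,"ty":-17,"tz":0,"wx":0,"wy":0,"wz":0,"gripper":0.3},
  ],
)

```text
time: 12.87
position: [0.5475, 0.2061, 0.0989]
tool_rot: [0.001, -3.139, 0.002]
ft_force: [0.5, 1.0, -1.4]
grip_width: 0.389
grip_force: 15.0
```

Request:
jog_arm(
  increments=[
    {"tx":-28,"ty":-5,"tz":0,"wx":0,"wy":0,"wz":0,"gripper":0.3},
    {"tx":-54,"ty":-9,"tz":0,"wx":0,"wy":0,"wz":0,"gripper":0.3},
    {"tx":-74,"ty":-13,"tz":0,"wx":0,"wy":0,"wz":0,"gripper":0.3},
    {"tx":-86,"ty":-15,"tz":0,"wx":0,"wy":0,"wz":0,"gripper":0.3},
    {"tx":-90,"ty":-15,"tz":0,"wx":0,"wy":0,"wz":0,"gripper":0.3},
  ],
)

```text
time: 13.28
position: [0.6385, 0.1893, 0.0981]
tool_rot: [-0.004, -3.14, 0.004]
ft_force: [0.7, -0.5, -1.8]
grip_width: 0.387
grip_force: 15.0
```

Request:
jog_arm(
  increments=[
    {"tx":0,"ty":0,"tz":0,"wx":0,"wy":0,"wz":0,"gripper":0.3},
    {"tx":0,"ty":0,"tz":0,"wx":0,"wy":0,"wz":0,"gripper":0.3},
    {"tx":0,"ty":0,"tz":0,"wx":0,"wy":0,"wz":0,"gripper":0.3},
    {"tx":0,"ty":0,"tz":5,"wx":0,"wy":0,"wz":0,"gripper":0.3},
    {"tx":0,"ty":0,"tz":15,"wx":0,"wy":0,"wz":0,"gripper":0.3},
  ],
)

```text
time: 13.7
position: [0.6375, 0.1927, 0.0872]
tool_rot: [-0.002, 3.139, 0.002]
ft_force: [0.4, -0.2, -1.1]
grip_width: 0.387
grip_force: 15.0
```

Request:
jog_arm(
  increments=[
    {"tx":0,"ty":0,"tz":15,"wx":0,"wy":0,"wz":0,"gripper":0.3},
    {"tx":0,"ty":0,"tz":30,"wx":0,"wy":0,"wz":0,"gripper":0.3},
    {"tx":0,"ty":0,"tz":43,"wx":0,"wy":0,"wz":0,"gripper":0.3},
    {"tx":0,"ty":0,"tz":52,"wx":0,"wy":0,"wz":0,"gripper":0.3},
    {"tx":0,"ty":0,"tz":57,"wx":0,"wy":0,"wz":0,"gripper":0.3},
  ],
)

```text
time: 14.12
position: [0.6358, 0.1917, 0.027]
tool_rot: [0.001, -3.139, 0.001]
ft_force: [-1.5, -0.2, -1.7]
grip_width: 0.386
grip_force: 15.0
```

Request:
jog_arm(
  increments=[
    {"tx":0,"ty":0,"tz":2,"wx":0,"wy":0,"wz":0,"gripper":0.3},
    {"tx":0,"ty":0,"tz":4,"wx":0,"wy":0,"wz":0,"gripper":0.3},
    {"tx":0,"ty":0,"tz":6,"wx":0,"wy":0,"wz":0,"gripper":0.3},
    {"tx":0,"ty":0,"tz":7,"wx":0,"wy":0,"wz":0,"gripper":0.3},
    {"tx":0,"ty":0,"tz":7.5,"wx":0,"wy":0,"wz":0,"gripper":0.3},
  ],
)

```text
time: 14.53
position: [0.6375, 0.192, 0.022]
tool_rot: [-0.0, 3.141, 0.001]
ft_force: [-0.5, 0.4, -1.5]
grip_width: 0.389
grip_force: 15.0
```

Request:
jog_arm(
  increments=[
    {"tx":0,"ty":0,"tz":0,"wx":0,"wy":0,"wz":0,"gripper":0.3},
    {"tx":0,"ty":0,"tz":0.2,"wx":0,"wy":0,"wz":0,"gripper":0.3},
    {"tx":0,"ty":0,"tz":0.4,"wx":0,"wy":0,"wz":0,"gripper":0.3},
    {"tx":0,"ty":0,"tz":0.5,"wx":0,"wy":0,"wz":0,"gripper":0.3},
    {"tx":0,"ty":0,"tz":0.5,"wx":0,"wy":0,"wz":0,"gripper":0.3},
  ],
)

```text
time: 14.95
position: [0.6373, 0.1919, 0.0214]
tool_rot: [-0.0, 3.141, 0.0]
ft_force: [-0.6, -1.0, 0.4]
grip_width: 0.389
grip_force: 15.0
```

Touching lightly; a touch lower, then open and rise.

Request:
jog_arm(
  increments=[
    {"tx":0,"ty":0,"tz":0.2,"wx":0,"wy":0,"wz":0,"gripper":0.3},
    {"tx":0,"ty":0,"tz":0.3,"wx":0,"wy":0,"wz":0,"gripper":0.3},
    {"tx":0,"ty":0,"tz":0.3,"wx":0,"wy":0,"wz":0,"gripper":0.39},
    {"tx":0,"ty":0,"tz":0.3,"wx":0,"wy":0,"wz":0,"gripper":0.41},
    {"tx":0,"ty":0,"tz":0.2,"wx":0,"wy":0,"wz":0,"gripper":0.5},
  ],
)

```text
time: 15.37
position: [0.6374, 0.1919, 0.0209]
tool_rot: [-0.0, 3.141, 0.0]
ft_force: [1.1, 0.4, -0.2]
grip_width: 0.432
grip_force: 0.0
```

Request:
jog_arm(
  increments=[
    {"tx":0,"ty":0,"tz":0,"wx":0,"wy":0,"wz":0,"gripper":0.8},
    {"tx":0,"ty":0,"tz":0,"wx":0,"wy":0,"wz":0,"gripper":1},
    {"tx":0,"ty":0,"tz":0,"wx":0,"wy":0,"wz":0,"gripper":1},
    {"tx":0,"ty":0,"tz":0,"wx":0,"wy":0,"wz":0,"gripper":1},
    {"tx":0,"ty":0,"tz":0,"wx":0,"wy":0,"wz":0,"gripper":1},
  ],
)

```text
time: 15.78
position: [0.6371, 0.1919, 0.0208]
tool_rot: [-0.0, 3.142, -0.0]
ft_force: [-0.0, 0.4, -0.2]
grip_width: 0.78
grip_force: 0.0
```

Request:
jog_arm(
  increments=[
    {"tx":0,"ty":0,"tz":-1,"wx":0,"wy":0,"wz":0,"gripper":1},
    {"tx":0,"ty":0,"tz":-20,"wx":0,"wy":0,"wz":0,"gripper":1},
    {"tx":0,"ty":0,"tz":-55,"wx":0,"wy":0,"wz":0,"gripper":1},
    {"tx":0,"ty":0,"tz":-90,"wx":0,"wy":0,"wz":0,"gripper":1},
    {"tx":0,"ty":0,"tz":-125,"wx":0,"wy":0,"wz":0,"gripper":1},
  ],
)

```text
time: 16.2
position: [0.6367, 0.1917, 0.147]
tool_rot: [0.0, -3.141, 0.0]
ft_force: [0.6, 0.2, 0.3]
grip_width: 0.992
grip_force: 0.0
```

Request:
jog_arm(
  increments=[
    {"tx":1,"ty":-15,"tz":-5,"wx":0,"wy":0,"wz":0,"gripper":1},
    {"tx":2,"ty":-40,"tz":-5,"wx":0,"wy":0,"wz":0,"gripper":1},
    {"tx":3,"ty":-70,"tz":-5,"wx":0,"wy":0,"wz":0,"gripper":1},
    {"tx":4,"ty":-100,"tz":-5,"wx":0,"wy":0,"wz":0,"gripper":1},
    {"tx":5,"ty":-130,"tz":-5,"wx":0,"wy":0,"wz":0,"gripper":1},
  ],
)

```text
time: 16.62
position: [0.632, 0.0606, 0.1511]
tool_rot: [-0.001, 3.141, 0.0]
ft_force: [0.1, -0.6, -0.3]
grip_width: 1.002
grip_force: 0.0
```

Request:
jog_arm(
  increments=[
    {"tx":1,"ty":-30,"tz":0,"wx":0,"wy":0,"wz":0,"gripper":1},
    {"tx":2,"ty":-60,"tz":0,"wx":0,"wy":0,"wz":0,"gripper":1},
    {"tx":3,"ty":-90,"tz":0,"wx":0,"wy":0,"wz":0,"gripper":1},
    {"tx":4,"ty":-120,"tz":0,"wx":0,"wy":0,"wz":0,"gripper":1},
    {"tx":5,"ty":-150,"tz":0,"wx":0,"wy":0,"wz":0,"gripper":1},
  ],
)

```text
time: 17.03
position: [0.6269, -0.0897, 0.151]
tool_rot: [-0.0, 3.141, 0.0]
ft_force: [-0.4, -0.0, 0.4]
grip_width: 0.997
grip_force: 0.0
```

Request:
jog_arm(
  increments=[
    {"tx":1,"ty":-30,"tz":0,"wx":0,"wy":0,"wz":0,"gripper":1},
    {"tx":2,"ty":-58,"tz":0,"wx":0,"wy":0,"wz":0,"gripper":1},
    {"tx":2,"ty":-80,"tz":0,"wx":0,"wy":0,"wz":0,"gripper":1},
    {"tx":2,"ty":-92,"tz":0,"wx":0,"wy":0,"wz":0,"gripper":1},
    {"tx":2,"ty":-94,"tz":0,"wx":0,"wy":0,"wz":0,"gripper":1},
  ],
)

```text
time: 17.45
position: [0.6244, -0.1859, 0.1509]
tool_rot: [-0.007, -3.141, 0.003]
ft_force: [0.1, 0.3, -0.5]
grip_width: 1.001
grip_force: 0.0
```

Run:
```python
from h import *
for i in range(5): t=vision.get_image("top")
for n in("lens_red","lens_blue"):
    b=vision.spot_in("top",n)[0]["bbox"];print(n,b)
x=ctrl.get_state();print(x["position"],x["tool_rot"],x["joint_positions"])
```

```text
Traceback (most recent call last):
IndexError: list index out of range
```

Request:
jog_arm(
  increments=[
    {"tx":0,"ty":0,"tz":12,"wx":0,"wy":0,"wz":0,"gripper":1},
    {"tx":0,"ty":0,"tz":32,"wx":0,"wy":0,"wz":0,"gripper":1},
    {"tx":0,"ty":0,"tz":55,"wx":0,"wy":0,"wz":0,"gripper":1},
    {"tx":0,"ty":0,"tz":70,"wx":0,"wy":0,"wz":0,"gripper":1},
    {"tx":0,"ty":0,"tz":80,"wx":0,"wy":0,"wz":0,"gripper":1},
  ],
)

```text
time: 18.17
position: [0.6238, -0.1807, 0.0678]
tool_rot: [0.002, -3.138, -0.002]
ft_force: [-0.4, 0.9, -0.4]
grip_width: 0.998
grip_force: 0.0
```

Run:
```python
from h import *
s=vision.get_image("scene")
a=cv2.resize(s["color"][120:400,170:450],(600,600));cv2.imwrite("pics/s7.png",a)
x=ctrl.get_state();print(x["position"],x["tool_rot"],x["joint_positions"])
```

```text
[ 0.62302574 -0.18057001  0.06643661] [ 2.10663007e-03 -3.13603398e+00 -2.37032506e-03] [ 0.03392931  0.44037612  0.26400764  1.63109244 -0.1255636   1.09259981
  1.90455648]
```

View pics/s7.png

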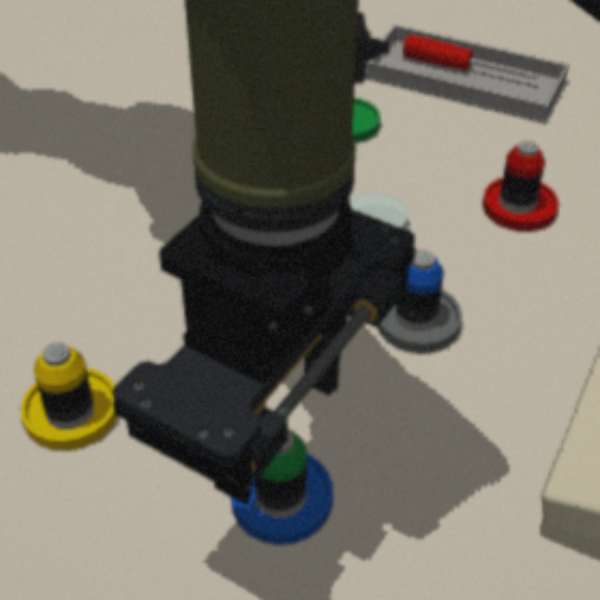

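Request:
jog_arm(
  increments=[
    {"tx":0,"ty":0,"tz":12,"wx":0,"wy":0,"wz":0,"gripper":1},
    {"tx":0,"ty":0,"tz":28,"wx":0,"wy":0,"wz":0,"gripper":1},
    {"tx":0,"ty":0,"tz":41,"wx":0,"wy":0,"wz":0,"gripper":1},
    {"tx":0,"ty":0,"tz":48,"wx":0,"wy":0,"wz":0,"gripper":1},
    {"tx":0,"ty":0,"tz":50,"wx":0,"wy":0,"wz":0,"gripper":0.8},
  ],
)

```text
time: 18.63
position: [0.6243, -0.1818, 0.0193]
tool_rot: [0.001, -3.139, -0.001]
ft_force: [-0.2, -0.2, 0.1]
grip_width: 0.973
grip_force: 0.0
```

Request:
jog_arm(
  increments=[
    {"tx":0,"ty":0,"tz":0,"wx":0,"wy":0,"wz":0,"gripper":0.7},
    {"tx":0,"ty":0,"tz":0,"wx":0,"wy":0,"wz":0,"gripper":0.6},
    {"tx":0,"ty":0,"tz":0,"wx":0,"wy":0,"wz":0,"gripper":0.5},
    {"tx":0,"ty":0,"tz":0,"wx":0,"wy":0,"wz":0,"gripper":0.46},
    {"tx":0,"ty":0,"tz":0,"wx":0,"wy":0,"wz":0,"gripper":0.44},
  ],
)

```text
time: 19.05
position: [0.6257, -0.1823, 0.0216]
tool_rot: [-0.0, 3.14, -0.0]
ft_force: [0.0, -0.1, 0.2]
grip_width: 0.629
grip_force: 0.0
```

Request:
jog_arm(
  increments=[
    {"tx":0,"ty":0,"tz":0,"wx":0,"wy":0,"wz":0,"gripper":0.42},
    {"tx":0,"ty":0,"tz":0,"wx":0,"wy":0,"wz":0,"gripper":0.38},
    {"tx":0,"ty":0,"tz":0,"wx":0,"wy":0,"wz":0,"gripper":0.3},
    {"tx":0,"ty":0,"tz":0,"wx":0,"wy":0,"wz":0,"gripper":0.3},
    {"tx":0,"ty":0,"tz":0,"wx":0,"wy":0,"wz":0,"gripper":0.3},
  ],
)

```text
time: 19.47
position: [0.6253, -0.1822, 0.021]
tool_rot: [-0.0, 3.141, -0.0]
ft_force: [0.1, 0.0, 1.2]
grip_width: 0.386
grip_force: 15.0
```

Request:
jog_arm(
  increments=[
    {"tx":0,"ty":0,"tz":-5,"wx":0,"wy":0,"wz":0,"gripper":0.3},
    {"tx":0,"ty":0,"tz":-25,"wx":0,"wy":0,"wz":0,"gripper":0.3},
    {"tx":0,"ty":0,"tz":-60,"wx":0,"wy":0,"wz":0,"gripper":0.3},
    {"tx":0,"ty":0,"tz":-95,"wx":0,"wy":0,"wz":0,"gripper":0.3},
    {"tx":0,"ty":0,"tz":-110,"wx":0,"wy":0,"wz":0,"gripper":0.3},
  ],
)

```text
time: 19.88
position: [0.6272, -0.1828, 0.1359]
tool_rot: [-0.0, 3.136, -0.002]
ft_force: [0.9, -0.5, -0.6]
grip_width: 0.383
grip_force: 15.0
```

Request:
jog_arm(
  increments=[
    {"tx":4,"ty":9,"tz":0,"wx":0,"wy":0,"wz":0,"gripper":0.3},
    {"tx":14,"ty":30,"tz":0,"wx":0,"wy":0,"wz":0,"gripper":0.3},
    {"tx":26,"ty":57,"tz":0,"wx":0,"wy":0,"wz":0,"gripper":0.3},
    {"tx":39,"ty":85,"tz":0,"wx":0,"wy":0,"wz":0,"gripper":0.3},
    {"tx":52,"ty":113,"tz":0,"wx":0,"wy":0,"wz":0,"gripper":0.3},
  ],
)

```text
time: 20.3
position: [0.5706, -0.0672, 0.1286]
tool_rot: [0.0, -3.138, -0.001]
ft_force: [0.4, 0.6, -2.5]
grip_width: 0.384
grip_force: 15.0
```

Request:
jog_arm(
  increments=[
    {"tx":14,"ty":30,"tz":0,"wx":0,"wy":0,"wz":0,"gripper":0.3},
    {"tx":28,"ty":60,"tz":0,"wx":0,"wy":0,"wz":0,"gripper":0.3},
    {"tx":42,"ty":90,"tz":0,"wx":0,"wy":0,"wz":0,"gripper":0.3},
    {"tx":56,"ty":120,"tz":0,"wx":0,"wy":0,"wz":0,"gripper":0.3},
    {"tx":70,"ty":150,"tz":0,"wx":0,"wy":0,"wz":0,"gripper":0.3},
  ],
)

```text
time: 20.72
position: [0.5002, 0.0825, 0.1289]
tool_rot: [0.001, -3.138, 0.001]
ft_force: [1.0, -0.1, -1.2]
grip_width: 0.384
grip_force: 15.0
```

Request:
jog_arm(
  increments=[
    {"tx":14,"ty":31,"tz":0,"wx":0,"wy":0,"wz":0,"gripper":0.3},
    {"tx":28,"ty":62,"tz":0,"wx":0,"wy":0,"wz":0,"gripper":0.3},
    {"tx":42,"ty":93,"tz":0,"wx":0,"wy":0,"wz":0,"gripper":0.3},
    {"tx":53,"ty":118,"tz":0,"wx":0,"wy":0,"wz":0,"gripper":0.3},
    {"tx":60,"ty":134,"tz":0,"wx":0,"wy":0,"wz":0,"gripper":0.3},
  ],
)

```text
time: 21.13
position: [0.4392, 0.218, 0.129]
tool_rot: [0.008, -3.138, 0.0]
ft_force: [-0.0, -0.9, -1.3]
grip_width: 0.385
grip_force: 15.0
```

Request:
jog_arm(
  increments=[
    {"tx":4,"ty":8,"tz":0,"wx":0,"wy":0,"wz":0,"gripper":0.3},
    {"tx":4,"ty":8,"tz":0,"wx":0,"wy":0,"wz":0,"gripper":0.3},
    {"tx":4,"ty":8,"tz":0,"wx":0,"wy":0,"wz":0,"gripper":0.3},
    {"tx":4,"ty":8,"tz":0,"wx":0,"wy":0,"wz":0,"gripper":0.3},
    {"tx":4,"ty":8,"tz":0,"wx":0,"wy":0,"wz":0,"gripper":0.3},
  ],
)

```text
time: 21.55
position: [0.4398, 0.2211, 0.1306]
tool_rot: [-0.004, -3.141, 0.001]
ft_force: [-0.4, -0.5, -2.1]
grip_width: 0.384
grip_force: 15.0
```

Request:
jog_arm(
  increments=[
    {"tx":0,"ty":0,"tz":8,"wx":0,"wy":0,"wz":0,"gripper":0.3},
    {"tx":0,"ty":0,"tz":24,"wx":0,"wy":0,"wz":0,"gripper":0.3},
    {"tx":0,"ty":0,"tz":40,"wx":0,"wy":0,"wz":0,"gripper":0.3},
    {"tx":0,"ty":0,"tz":54,"wx":0,"wy":0,"wz":0,"gripper":0.3},
    {"tx":0,"ty":0,"tz":65,"wx":0,"wy":0,"wz":0,"gripper":0.3},
  ],
)

```text
time: 21.97
position: [0.4388, 0.2217, 0.0641]
tool_rot: [-0.002, -3.14, 0.001]
ft_force: [0.8, -0.5, -2.0]
grip_width: 0.381
grip_force: 15.0
```

Request:
jog_arm(
  increments=[
    {"tx":0,"ty":0,"tz":10,"wx":0,"wy":0,"wz":0,"gripper":0.3},
    {"tx":0,"ty":0,"tz":20,"wx":0,"wy":0,"wz":0,"gripper":0.3},
    {"tx":0,"ty":0,"tz":28,"wx":0,"wy":0,"wz":0,"gripper":0.3},
    {"tx":0,"ty":0,"tz":34,"wx":0,"wy":0,"wz":0,"gripper":0.3},
    {"tx":0,"ty":0,"tz":37.5,"wx":0,"wy":0,"wz":0,"gripper":0.3},
  ],
)

```text
time: 22.38
position: [0.4389, 0.2227, 0.0276]
tool_rot: [0.0, -3.141, 0.0]
ft_force: [-1.0, -0.7, -2.5]
grip_width: 0.382
grip_force: 15.0
```

Request:
jog_arm(
  increments=[
    {"tx":0,"ty":0,"tz":2,"wx":0,"wy":0,"wz":0,"gripper":0.3},
    {"tx":0,"ty":0,"tz":4,"wx":0,"wy":0,"wz":0,"gripper":0.3},
    {"tx":0,"ty":0,"tz":5.5,"wx":0,"wy":0,"wz":0,"gripper":0.3},
    {"tx":0,"ty":0,"tz":6.5,"wx":0,"wy":0,"wz":0,"gripper":0.3},
    {"tx":0,"ty":0,"tz":7,"wx":0,"wy":0,"wz":0,"gripper":0.3},
  ],
)

```text
time: 22.8
position: [0.4393, 0.223, 0.0215]
tool_rot: [-0.0, 3.141, 0.0]
ft_force: [-0.6, -0.9, -2.5]
grip_width: 0.389
grip_force: 15.0
```

Request:
jog_arm(
  increments=[
    {"tx":0,"ty":0,"tz":0,"wx":0,"wy":0,"wz":0,"gripper":0.3},
    {"tx":0,"ty":0,"tz":0.2,"wx":0,"wy":0,"wz":0,"gripper":0.3},
    {"tx":0,"ty":0,"tz":0.4,"wx":0,"wy":0,"wz":0,"gripper":0.3},
    {"tx":0,"ty":0,"tz":0.5,"wx":0,"wy":0,"wz":0,"gripper":0.3},
    {"tx":0,"ty":0,"tz":0.5,"wx":0,"wy":0,"wz":0,"gripper":0.3},
  ],
)

```text
time: 23.22
position: [0.4392, 0.2229, 0.0209]
tool_rot: [-0.0, 3.141, 0.0]
ft_force: [0.3, 0.9, -2.3]
grip_width: 0.382
grip_force: 15.0
```

Request:
jog_arm(
  increments=[
    {"tx":0,"ty":0,"tz":0.2,"wx":0,"wy":0,"wz":0,"gripper":0.3},
    {"tx":0,"ty":0,"tz":0.4,"wx":0,"wy":0,"wz":0,"gripper":0.3},
    {"tx":0,"ty":0,"tz":0.5,"wx":0,"wy":0,"wz":0,"gripper":0.3},
    {"tx":0,"ty":0,"tz":0.6,"wx":0,"wy":0,"wz":0,"gripper":0.3},
    {"tx":0,"ty":0,"tz":0.6,"wx":0,"wy":0,"wz":0,"gripper":0.3},
  ],
)

```text
time: 23.63
position: [0.4392, 0.2229, 0.0209]
tool_rot: [-0.0, 3.141, 0.0]
ft_force: [-1.8, -1.6, 5.2]
grip_width: 0.385
grip_force: 15.0
```

Request:
jog_arm(
  increments=[
    {"tx":0,"ty":0,"tz":-0.3,"wx":0,"wy":0,"wz":0,"gripper":0.39},
    {"tx":0,"ty":0,"tz":-0.3,"wx":0,"wy":0,"wz":0,"gripper":0.41},
    {"tx":0,"ty":0,"tz":-0.3,"wx":0,"wy":0,"wz":0,"gripper":0.5},
    {"tx":0,"ty":0,"tz":-0.3,"wx":0,"wy":0,"wz":0,"gripper":0.7},
    {"tx":0,"ty":0,"tz":-0.3,"wx":0,"wy":0,"wz":0,"gripper":0.9},
  ],
)

```text
time: 24.05
position: [0.4393, 0.2229, 0.0205]
tool_rot: [-0.0, 3.141, 0.0]
ft_force: [-0.5, -0.2, 0.2]
grip_width: 0.556
grip_force: 0.0
```

Request:
jog_arm(
  increments=[
    {"tx":0,"ty":0,"tz":0,"wx":0,"wy":0,"wz":0,"gripper":1},
    {"tx":0,"ty":0,"tz":0,"wx":0,"wy":0,"wz":0,"gripper":1},
    {"tx":0,"ty":0,"tz":0,"wx":0,"wy":0,"wz":0,"gripper":1},
    {"tx":0,"ty":0,"tz":0,"wx":0,"wy":0,"wz":0,"gripper":1},
    {"tx":0,"ty":0,"tz":0,"wx":0,"wy":0,"wz":0,"gripper":1},
  ],
)

```text
time: 24.47
position: [0.4392, 0.2229, 0.0206]
tool_rot: [-0.0, 3.141, 0.0]
ft_force: [0.1, -0.0, 0.4]
grip_width: 0.928
grip_force: 0.0
```

Request:
jog_arm(
  increments=[
    {"tx":0,"ty":0,"tz":-3,"wx":0,"wy":0,"wz":0,"gripper":1},
    {"tx":0,"ty":0,"tz":-25,"wx":0,"wy":0,"wz":0,"gripper":1},
    {"tx":0,"ty":0,"tz":-60,"wx":0,"wy":0,"wz":0,"gripper":1},
    {"tx":0,"ty":0,"tz":-95,"wx":0,"wy":0,"wz":0,"gripper":1},
    {"tx":0,"ty":0,"tz":-130,"wx":0,"wy":0,"wz":0,"gripper":1},
  ],
)

```text
time: 24.88
position: [0.4387, 0.2226, 0.1521]
tool_rot: [0.0, -3.141, 0.0]
ft_force: [0.9, 1.0, -0.5]
grip_width: 0.997
grip_force: 0.0
```

Request:
jog_arm(
  increments=[
    {"tx":-10,"ty":-11,"tz":0,"wx":0,"wy":0,"wz":0,"gripper":1},
    {"tx":-30,"ty":-34,"tz":0,"wx":0,"wy":0,"wz":0,"gripper":1},
    {"tx":-55,"ty":-62,"tz":0,"wx":0,"wy":0,"wz":0,"gripper":1},
    {"tx":-80,"ty":-90,"tz":0,"wx":0,"wy":0,"wz":0,"gripper":1},
    {"tx":-105,"ty":-118,"tz":0,"wx":0,"wy":0,"wz":0,"gripper":1},
  ],
)

```text
time: 25.3
position: [0.5451, 0.1037, 0.1512]
tool_rot: [-0.002, 3.141, 0.0]
ft_force: [0.9, 0.4, 0.6]
grip_width: 1.003
grip_force: 0.0
```

Request:
jog_arm(
  increments=[
    {"tx":-25,"ty":-28,"tz":0,"wx":0,"wy":0,"wz":0,"gripper":1},
    {"tx":-50,"ty":-56,"tz":0,"wx":0,"wy":0,"wz":0,"gripper":1},
    {"tx":-70,"ty":-78,"tz":0,"wx":0,"wy":0,"wz":0,"gripper":1},
    {"tx":-79,"ty":-88,"tz":0,"wx":0,"wy":0,"wz":0,"gripper":1},
    {"tx":-81,"ty":-91,"tz":0,"wx":0,"wy":0,"wz":0,"gripper":1},
  ],
)

```text
time: 25.72
position: [0.6262, 0.0108, 0.1503]
tool_rot: [0.006, 3.141, -0.002]
ft_force: [-1.4, 0.4, 0.4]
grip_width: 1.001
grip_force: 0.0
```

Run:
```python
from h import *
for i in range(5): s=vision.get_image("scene")
a=cv2.resize(s["color"][120:400,170:450],(600,600));cv2.imwrite("pics/s8.png",a)
x=ctrl.get_state();print(x["position"],x["tool_rot"],x["joint_positions"])
```

```text
[0.62416471 0.01646828 0.15061683] [ 5.19338429e-03 -3.14090732e+00 -2.21712330e-03] [-0.20301179  0.30858984  0.16438133  1.6175695  -0.05447413  1.22043516
  1.5465825 ]
```

View pics/s8.png

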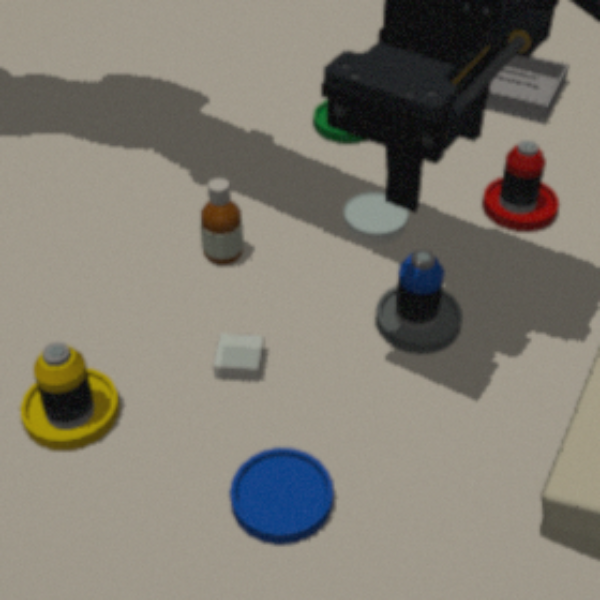

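Request:
jog_arm(
  increments=[
    {"tx":0,"ty":0,"tz":12,"wx":0,"wy":0,"wz":0,"gripper":1},
    {"tx":0,"ty":0,"tz":32,"wx":0,"wy":0,"wz":0,"gripper":1},
    {"tx":0,"ty":0,"tz":55,"wx":0,"wy":0,"wz":0,"gripper":1},
    {"tx":0,"ty":0,"tz":70,"wx":0,"wy":0,"wz":0,"gripper":1},
    {"tx":0,"ty":0,"tz":80,"wx":0,"wy":0,"wz":0,"gripper":1},
  ],
)

```text
time: 26.38
position: [0.623, 0.0152, 0.0678]
tool_rot: [0.003, -3.138, -0.001]
ft_force: [0.1, -0.9, -0.5]
grip_width: 1.0
grip_force: 0.0
```

Request:
jog_arm(
  increments=[
    {"tx":0,"ty":0,"tz":12,"wx":0,"wy":0,"wz":0,"gripper":1},
    {"tx":0,"ty":0,"tz":28,"wx":0,"wy":0,"wz":0,"gripper":1},
    {"tx":0,"ty":0,"tz":41,"wx":0,"wy":0,"wz":0,"gripper":1},
    {"tx":0,"ty":0,"tz":47,"wx":0,"wy":0,"wz":0,"gripper":1},
    {"tx":0,"ty":0,"tz":49,"wx":0,"wy":0,"wz":0,"gripper":0.8},
  ],
)

```text
time: 26.8
position: [0.6242, 0.0141, 0.0201]
tool_rot: [0.001, -3.14, 0.0]
ft_force: [0.2, -1.1, 1.1]
grip_width: 0.978
grip_force: 0.0
```

Request:
jog_arm(
  increments=[
    {"tx":0,"ty":0,"tz":0,"wx":0,"wy":0,"wz":0,"gripper":0.7},
    {"tx":0,"ty":0,"tz":0,"wx":0,"wy":0,"wz":0,"gripper":0.6},
    {"tx":0,"ty":0,"tz":0,"wx":0,"wy":0,"wz":0,"gripper":0.5},
    {"tx":0,"ty":0,"tz":0,"wx":0,"wy":0,"wz":0,"gripper":0.46},
    {"tx":0,"ty":0,"tz":0,"wx":0,"wy":0,"wz":0,"gripper":0.44},
  ],
)

```text
time: 27.22
position: [0.6257, 0.0139, 0.0223]
tool_rot: [-0.0, 3.14, 0.0]
ft_force: [0.3, 0.8, -0.4]
grip_width: 0.63
grip_force: 0.0
```

Request:
jog_arm(
  increments=[
    {"tx":0,"ty":0,"tz":0,"wx":0,"wy":0,"wz":0,"gripper":0.42},
    {"tx":0,"ty":0,"tz":0,"wx":0,"wy":0,"wz":0,"gripper":0.38},
    {"tx":0,"ty":0,"tz":0,"wx":0,"wy":0,"wz":0,"gripper":0.3},
    {"tx":0,"ty":0,"tz":0,"wx":0,"wy":0,"wz":0,"gripper":0.3},
    {"tx":0,"ty":0,"tz":0,"wx":0,"wy":0,"wz":0,"gripper":0.3},
  ],
)

```text
time: 27.63
position: [0.6252, 0.0139, 0.0217]
tool_rot: [-0.0, 3.141, 0.0]
ft_force: [0.1, -0.5, 1.2]
grip_width: 0.389
grip_force: 15.0
```

Request:
jog_arm(
  increments=[
    {"tx":0,"ty":0,"tz":-5,"wx":0,"wy":0,"wz":0,"gripper":0.3},
    {"tx":0,"ty":0,"tz":-22,"wx":0,"wy":0,"wz":0,"gripper":0.3},
    {"tx":0,"ty":0,"tz":-50,"wx":0,"wy":0,"wz":0,"gripper":0.3},
    {"tx":0,"ty":0,"tz":-72,"wx":0,"wy":0,"wz":0,"gripper":0.3},
    {"tx":0,"ty":0,"tz":-80,"wx":0,"wy":0,"wz":0,"gripper":0.3},
  ],
)

```text
time: 28.05
position: [0.6272, 0.0139, 0.1054]
tool_rot: [-0.0, 3.136, 0.001]
ft_force: [1.3, -0.4, -0.7]
grip_width: 0.383
grip_force: 15.0
```

Request:
jog_arm(
  increments=[
    {"tx":0,"ty":-8,"tz":0,"wx":0,"wy":0,"wz":0,"gripper":0.3},
    {"tx":0,"ty":-26,"tz":0,"wx":0,"wy":0,"wz":0,"gripper":0.3},
    {"tx":0,"ty":-52,"tz":0,"wx":0,"wy":0,"wz":0,"gripper":0.3},
    {"tx":0,"ty":-80,"tz":0,"wx":0,"wy":0,"wz":0,"gripper":0.3},
    {"tx":0,"ty":-108,"tz":0,"wx":0,"wy":0,"wz":0,"gripper":0.3},
  ],
)

```text
time: 28.47
position: [0.6237, -0.0955, 0.0994]
tool_rot: [0.001, -3.138, 0.0]
ft_force: [0.8, -0.3, -1.7]
grip_width: 0.381
grip_force: 15.0
```

Request:
jog_arm(
  increments=[
    {"tx":1,"ty":-28,"tz":0,"wx":0,"wy":0,"wz":0,"gripper":0.3},
    {"tx":1,"ty":-53,"tz":0,"wx":0,"wy":0,"wz":0,"gripper":0.3},
    {"tx":1,"ty":-72,"tz":0,"wx":0,"wy":0,"wz":0,"gripper":0.3},
    {"tx":1,"ty":-83,"tz":0,"wx":0,"wy":0,"wz":0,"gripper":0.3},
    {"tx":1,"ty":-86,"tz":0,"wx":0,"wy":0,"wz":0,"gripper":0.3},
  ],
)

```text
time: 28.88
position: [0.6224, -0.1836, 0.0998]
tool_rot: [-0.006, -3.139, 0.002]
ft_force: [0.3, -0.4, -2.4]
grip_width: 0.386
grip_force: 15.0
```

Request:
jog_arm(
  increments=[
    {"tx":0,"ty":0,"tz":0,"wx":0,"wy":0,"wz":0,"gripper":0.3},
    {"tx":0,"ty":0,"tz":0,"wx":0,"wy":0,"wz":0,"gripper":0.3},
    {"tx":0,"ty":0,"tz":0,"wx":0,"wy":0,"wz":0,"gripper":0.3},
    {"tx":0,"ty":0,"tz":5,"wx":0,"wy":0,"wz":0,"gripper":0.3},
    {"tx":0,"ty":0,"tz":15,"wx":0,"wy":0,"wz":0,"gripper":0.3},
  ],
)

```text
time: 29.3
position: [0.6256, -0.1789, 0.0875]
tool_rot: [-0.004, 3.139, -0.0]
ft_force: [-0.2, 0.2, -1.1]
grip_width: 0.384
grip_force: 15.0
```

Request:
jog_arm(
  increments=[
    {"tx":0,"ty":0,"tz":15,"wx":0,"wy":0,"wz":0,"gripper":0.3},
    {"tx":0,"ty":0,"tz":30,"wx":0,"wy":0,"wz":0,"gripper":0.3},
    {"tx":0,"ty":0,"tz":43,"wx":0,"wy":0,"wz":0,"gripper":0.3},
    {"tx":0,"ty":0,"tz":52,"wx":0,"wy":0,"wz":0,"gripper":0.3},
    {"tx":0,"ty":0,"tz":57,"wx":0,"wy":0,"wz":0,"gripper":0.3},
  ],
)

```text
time: 29.72
position: [0.6231, -0.1795, 0.0274]
tool_rot: [0.001, -3.139, -0.001]
ft_force: [-0.0, -0.8, -0.9]
grip_width: 0.388
grip_force: 15.0
```

Request:
jog_arm(
  increments=[
    {"tx":0,"ty":0,"tz":2,"wx":0,"wy":0,"wz":0,"gripper":0.3},
    {"tx":0,"ty":0,"tz":4,"wx":0,"wy":0,"wz":0,"gripper":0.3},
    {"tx":0,"ty":0,"tz":6,"wx":0,"wy":0,"wz":0,"gripper":0.3},
    {"tx":0,"ty":0,"tz":7,"wx":0,"wy":0,"wz":0,"gripper":0.3},
    {"tx":0,"ty":0,"tz":7.5,"wx":0,"wy":0,"wz":0,"gripper":0.3},
  ],
)

```text
time: 30.13
position: [0.6246, -0.1802, 0.0225]
tool_rot: [-0.0, 3.141, -0.0]
ft_force: [-0.3, 0.7, -2.1]
grip_width: 0.383
grip_force: 15.0
```

Request:
jog_arm(
  increments=[
    {"tx":0,"ty":0,"tz":0,"wx":0,"wy":0,"wz":0,"gripper":0.3},
    {"tx":0,"ty":0,"tz":0.2,"wx":0,"wy":0,"wz":0,"gripper":0.3},
    {"tx":0,"ty":0,"tz":0.4,"wx":0,"wy":0,"wz":0,"gripper":0.3},
    {"tx":0,"ty":0,"tz":0.5,"wx":0,"wy":0,"wz":0,"gripper":0.3},
    {"tx":0,"ty":0,"tz":0.5,"wx":0,"wy":0,"wz":0,"gripper":0.3},
  ],
)

```text
time: 30.55
position: [0.6243, -0.1801, 0.0217]
tool_rot: [-0.0, 3.141, -0.0]
ft_force: [-0.5, 0.4, -0.9]
grip_width: 0.381
grip_force: 15.0
```

Request:
jog_arm(
  increments=[
    {"tx":0,"ty":0,"tz":0.2,"wx":0,"wy":0,"wz":0,"gripper":0.3},
    {"tx":0,"ty":0,"tz":0.3,"wx":0,"wy":0,"wz":0,"gripper":0.3},
    {"tx":0,"ty":0,"tz":0.4,"wx":0,"wy":0,"wz":0,"gripper":0.3},
    {"tx":0,"ty":0,"tz":0.4,"wx":0,"wy":0,"wz":0,"gripper":0.3},
    {"tx":0,"ty":0,"tz":0.4,"wx":0,"wy":0,"wz":0,"gripper":0.3},
  ],
)

```text
time: 30.97
position: [0.6244, -0.1801, 0.0217]
tool_rot: [-0.0, 3.141, 0.0]
ft_force: [-2.8, 0.2, 4.1]
grip_width: 0.386
grip_force: 15.0
```

Request:
jog_arm(
  increments=[
    {"tx":0,"ty":0,"tz":-0.2,"wx":0,"wy":0,"wz":0,"gripper":0.39},
    {"tx":0,"ty":0,"tz":-0.2,"wx":0,"wy":0,"wz":0,"gripper":0.41},
    {"tx":0,"ty":0,"tz":-0.2,"wx":0,"wy":0,"wz":0,"gripper":0.5},
    {"tx":0,"ty":0,"tz":-0.2,"wx":0,"wy":0,"wz":0,"gripper":0.7},
    {"tx":0,"ty":0,"tz":-0.2,"wx":0,"wy":0,"wz":0,"gripper":0.9},
  ],
)

```text
time: 31.38
position: [0.6242, -0.1801, 0.0211]
tool_rot: [0.0, -3.142, -0.0]
ft_force: [1.1, 0.1, -0.2]
grip_width: 0.554
grip_force: 0.0
```

Request:
jog_arm(
  increments=[
    {"tx":0,"ty":0,"tz":0,"wx":0,"wy":0,"wz":0,"gripper":1},
    {"tx":0,"ty":0,"tz":0,"wx":0,"wy":0,"wz":0,"gripper":1},
    {"tx":0,"ty":0,"tz":0,"wx":0,"wy":0,"wz":0,"gripper":1},
    {"tx":0,"ty":0,"tz":0,"wx":0,"wy":0,"wz":0,"gripper":1},
    {"tx":0,"ty":0,"tz":0,"wx":0,"wy":0,"wz":0,"gripper":1},
  ],
)

```text
time: 31.8
position: [0.6242, -0.1801, 0.0214]
tool_rot: [-0.0, 3.142, -0.0]
ft_force: [0.9, -0.1, 0.4]
grip_width: 0.924
grip_force: 0.0
```

Request:
jog_arm(
  increments=[
    {"tx":0,"ty":0,"tz":-3,"wx":0,"wy":0,"wz":0,"gripper":1},
    {"tx":0,"ty":0,"tz":-25,"wx":0,"wy":0,"wz":0,"gripper":1},
    {"tx":0,"ty":0,"tz":-60,"wx":0,"wy":0,"wz":0,"gripper":1},
    {"tx":0,"ty":0,"tz":-95,"wx":0,"wy":0,"wz":0,"gripper":1},
    {"tx":0,"ty":0,"tz":-130,"wx":0,"wy":0,"wz":0,"gripper":1},
  ],
)

```text
time: 32.22
position: [0.6238, -0.1801, 0.1529]
tool_rot: [0.0, -3.141, -0.0]
ft_force: [0.8, -1.0, -0.2]
grip_width: 0.998
grip_force: 0.0
```

Request:
jog_arm(
  increments=[
    {"tx":0,"ty":-30,"tz":-20,"wx":0,"wy":0,"wz":0,"gripper":1},
    {"tx":0,"ty":-60,"tz":-40,"wx":0,"wy":0,"wz":0,"gripper":1},
    {"tx":0,"ty":-90,"tz":-50,"wx":0,"wy":0,"wz":0,"gripper":1},
    {"tx":0,"ty":-120,"tz":-50,"wx":0,"wy":0,"wz":0,"gripper":1},
    {"tx":0,"ty":-150,"tz":-50,"wx":0,"wy":0,"wz":0,"gripper":1},
  ],
)

```text
time: 32.63
position: [0.6247, -0.3317, 0.2034]
tool_rot: [-0.001, 3.139, -0.002]
ft_force: [0.5, -0.4, -0.3]
grip_width: 0.999
grip_force: 0.0
```

Run:
```python
from h import *
for i in range(8): t=vision.get_image("top")
s=vision.get_image("scene")
a=cv2.resize(s["color"][120:400,170:450],(400,400));b=cv2.resize(t["color"][100:420,120:520],(400,320))
cv2.imwrite("pics/s9.png",np.hstack([a,np.vstack([b,np.zeros((80,400,3),np.uint8)])]))
print(ctrl.get_state()["position"])
```

```text
[ 0.6249263  -0.32823766  0.20143546]
```

View pics/s9.png

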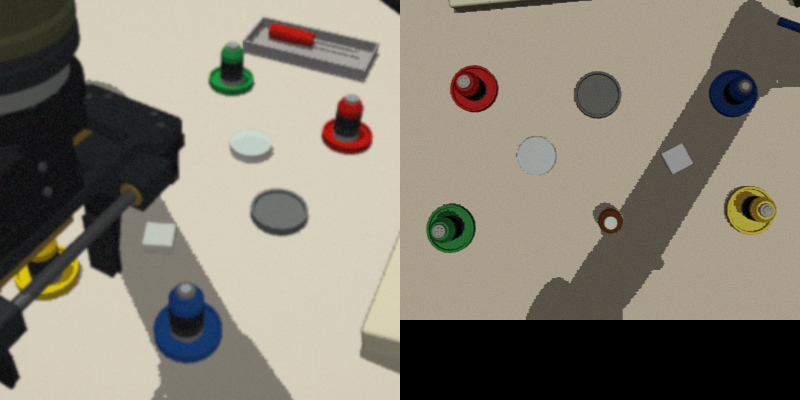

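Each lens stands upright in the stand of its own colour. In the top panel, red is at (473,88), green at (451,228), blue at (733,92) and yellow at (751,210). The grey stand at (598,94) is empty, and the bottle at (610,222) hasn't moved.

```bash
python3 -c "
from bench import ctrl
print(ctrl.close_job())"
```

```text
the job is handed in; nothing more can be done
None
```

The job is handed in: all four objectives stand upright in the stands of their own colour, the grey stand is empty, and the amber bottle was not touched.

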